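# Open the ratchet bowl clamp

### The arm

A 6-joint arm with a two-finger parallel gripper is mounted at the origin on a cart in front of the work surface, level with it; the furniture and walls round the work are solid. World frame = base frame: x ahead of the robot, y to its left, z up, the work surface at z = 0. Lengths are in mm, angles in rad, forces in N, time in s.
With the tool pointing down it reaches from about 400 to 925 mm from the base axis. Payload 12.5 kg.
Tool frame: the origin (TCP) lies where the fingers leave the gripper's body, on its centre line; the fingertips stand 78 mm ahead of it and the grasp point (between the pads) lies 59 mm ahead of it (env.tip_extent is the distance from the TCP to the fingertips, in mm); z points along the fingers, y is the direction in which the jaws open and shut (so a half turn about z gives the same grasp; the last joint's range is limited). The gripper opens to 95 mm and grips with 3 to 60 N. Pads are 20 mm wide; open, the fingers measure 119 mm over their backs; the gripper's body (75 mm by 180 mm) begins 59 mm behind the grasp point.
Start: joints at [-1.348, 0.491, 1.559, -0, 1.092, -0.106], TCP at [201.839, -591.523, 292.261] pointing down, gripper open.
Joint ranges: [-3.1, 3.1], [-0.84, 2.19], [0.05, 2.79], [-1.13, 4.28], [0.06, 2.93], [-2.69, 2.69]. Speed limits (rad/s): [2.22, 2.22, 2.79, 3.14, 3.14, 3.14].

### API

Orientations are given as [roll, pitch, yaw] about the fixed x, y, z axes, in that order (R = Rz(yaw) Ry(pitch) Rx(roll)).
In Python, from cell import env gives the robot as it stands. The module is installed in compiled form; this text tells all that it offers.
- The arm moves only by the tool play_rows, never from a script. Its argument "targets" is a list of rows, each an object with "linear": the shift along the tool's x, y, z in mm, a list of three; "turn": the turn about the tool's z in rad. A call has 1 to 20 rows; each row is the pose to reach, as a shift and turn from the pose commanded when the call began, along the tool's axes at that moment; what a row does not reach only later rows make up. A row lasts 1/8 s, in which the tool goes at most 62.5 mm and 10.7 degrees, less where a joint would pass 70% of its speed; a pose out of reach is approached as far as the arm can. A call with a gripper value outside its range is refused whole. "hand" is the finger opening in mm, from 0 to 95.1, set as the call begins (left out, the last holds). The fingers move at their own pace and stop on an object; the grip force is fixed at half the most. Time passes only in rows, so rows that repeat a pose let the fingers close. It gives the time, the measured TCP pose, the force and the opening at its end, in the units of the state.
- env.state(): the state, without advancing time (a new reading comes with each control period).
- env.read_camera(name): name is "scene" or "top"; returns (picture, depth): 384x512x3 uint8, red, green, blue; 384x512 float32, mm along the optical axis (not along the pixel's ray), 0 where there is no reading.
- env.camera_params(name): a dict with "fx", "fy", "cx", "cy" (pixels), "R" (3x3) and "t" (3): a world point X has camera coordinates R X + t. Camera axes: x right, y down, z forward; pixel columns grow to the right and rows downward; lengths in mm; the calibration is good to about 2 mm. A picture is of the moment at which its call begins. camera_params takes no time and is no camera call.
- env.job_done(): hands the job in, once; it reports no verdict.
The state is a dict: "t": time; "joints": joint angles; "qvel": joint speeds; "tau": joint torques, N m; "eef_pos": TCP position; "tcp_rot": TCP orientation; "ft_force": force on the tool from outside, world axes, zero at the start; "moment": the same for the moment, N m; "opening": opening from 0.0 (shut) to 1.0 (fully open).
Only numpy, scipy, OpenCV 4.12 (cv2) and the standard library are available. Lean on these libraries where they do the work, as an engineer would, in place of code of your own. Each camera call takes 0.05 s, during which the arm holds its last target.

### The job

Open up the bar clamp that stands round the bowl on the stove: press down the release pad on its sliding jaw and, keeping the pad down, push the jaw back along its bar by the upright tab until it is fully open at the end stop, then let go so that the pad springs up. Only press and push: do not pick anything up, and leave the bowl and the other things standing where they are.

Things in the scene. Friction and masses are not known exactly. Their poses are not given: they have to be found in the camera images.
- clamp: Steel bar clamp fixed on the stove, 320 mm long. Origin on the stove under the bar's middle; x along the bar the way the jaw opens, y the side both jaws reach to, z up. Bar 24 mm wide, top 27 mm high. Fixed jaw at x = -150 mm, 50 mm high; end stop at x = +154 mm, 46 mm high. The sliding carriage (90 x 40 mm) carries, in +x order, the jaw, a black ribbed release pad and an upright push tab.
- jaw (a joint): How far the sliding jaw is open along the clamp's x axis, in m: 0 is closed (starts at 0 to 0.030), 0.100 fully open at the end stop. A ratchet stops it from opening (the teeth are 8 mm apart) unless the release pad is down; then about 3 N moves it, and it stays where it is left.
- release (a joint): How far the release pad is pressed down, in m: 0 up, 0.008 fully down. It moves straight down (clamp -z) and rides on the jaw. A spring pushes it up: 2 N to start it, 6 N fully down. Let go, it rests at 0 to 0.0027 (the pawl may sit on a tooth). By 0.0045 the ratchet is free; it catches again as soon as the pad comes up.
- pad_top (a point): Centre of the top of the release pad, a level black ribbed plate 46 mm along the bar and 42 mm across, 48 mm above the stove when up (joint 0); moves with the pad. The far end of the pad lies 3 mm before the push tab's face; its other end and both sides are open.
- tab_face (a point): Middle of the push tab's flat face that looks at the pad (clamp -x side), 26 mm along the clamp's x axis from the pad's centre; pushed along clamp +x it opens the jaw. The tab is 44 mm wide, 6 mm thick and its top edge is 86 mm above the stove; this point lies 70 mm above the stove; moves with the jaw.
- bowl: Steel bowl of lentils, 88 mm across, 38 mm high, standing loose on the stove between the jaws, beside the bar. Origin at the centre of its underside.
- tumbler: Steel tumbler, 66 mm across, 74 mm high, upright on the stove to the left of the clamp. Origin at the centre of its underside.
- small_bowl: Empty steel bowl, 92 mm across, 36 mm high, on the stove to the left of the clamp. Origin at the centre of its underside.
- garlic: Garlic bulb, 50 mm, on the stove's far right corner. Origin at the centre of its underside.

How it is judged:
By the outcome, as a careful person would: the job done as asked, in the order asked, and still so for the second after the job is handed in, with the robot touching nothing.
It also fails if it takes over 32 s, if anything falls off the work surface, if the arm or the gripper's body presses on something with over 40 N, if the wrist force passes 120 N, or if a joint passes its speed limit or range.

## Working session

There is one attempt and no reset: what is moved stays moved. The work goes in short steps, Python scripts to look and compute and a tool call to move; the robot and the scene stay as the last step left them, time stands still between calls to the robot, and variables do not carry over. Pictures are saved under pics/ and viewed, and the job is handed in when it is done.

Besides the shell and the picture viewer there is one more tool, called by a JSON object that holds its "fn" and its "kwargs", one argument or row to a line. play_rows: Moves the arm, as the interface text tells. Its arguments: {"type":"object","properties":{"targets":{"type":"array","items":{"type":"object","properties":{"linear":{"type":"array","items":{"type":"number"}},"turn":{"type":"number"}}}},"hand":{"type":"number"}},"required":["targets"]}

```bash
mkdir -p pics
python3 - <<'E'
from cell import env
import cv2,numpy as np
for n in("scene","top"):
    p,d=env.read_camera(n); cv2.imwrite(f"pics/{n}0.png",p[:,:,::-1]); np.save(f"{n}_d.npy",d); np.save(f"{n}_p.npy",p)
    c=env.camera_params(n); print(n,c)
s=env.state(); print(s); print(env.tip_extent)
E
```

```text
scene {'fx': 400.2961377689717, 'fy': 400.2961377689717, 'cx': 254.11471387826737, 'cy': 191.04299229882864, 'R': array([[-3.47570650e-01, -9.37653673e-01,  4.82384042e-04],
       [-7.30809164e-01,  2.70574873e-01, -6.26663549e-01],
       [ 5.87462858e-01, -2.18162388e-01, -7.79289781e-01]]), 't': array([340.2190948 , 406.281139  , 922.29980935])}
top {'fx': 381.81061722035685, 'fy': 381.81061722035685, 'cx': 247.4316712177397, 'cy': 197.0472416394802, 'R': array([[-0.00971529, -0.99973363,  0.02093507],
       [-0.98497486,  0.00595762, -0.17259499],
       [ 0.1724243 , -0.02229733, -0.98477037]]), 't': array([166.44191428, 575.46697306, 907.88341229])}
{'t': 0.1, 'joints': array([-1.34761975e+00,  4.91470833e-01,  1.55940250e+00, -2.81247250e-05,
        1.09170055e+00, -1.05593194e-01]), 'qvel': array([ 5.62215113e-04, -3.52479141e-03, -6.15855471e-05,  2.20205216e-04,
        1.66281010e-04,  2.11729822e-03]), 'tau': array([ 3.58853023e-03, -6.13622832e+01, -2.58607131e+01,  6.94348197e-02,
        4.69644251e-02, -4.69667782e-05]), 'eef_pos': array([ 201.78749478, -591.37370351,  291.73300421]), 'tcp_rot': array([-3.14061427e+00, -7.86114871e-05,  3.28782711e-01]), 'ft_force': array([-0.11036134, -0.46420812,  0.65986924]), 'moment': array([0.04819591, 0.0001695 , 0.03093235]), 'opening': 1.0002723225996224}
77.60000000000001
```

View pics/scene0.png

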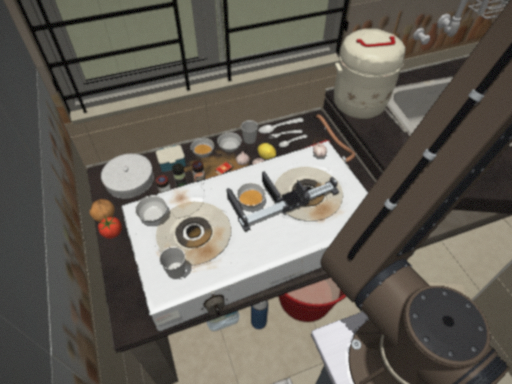

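View pics/top0.png

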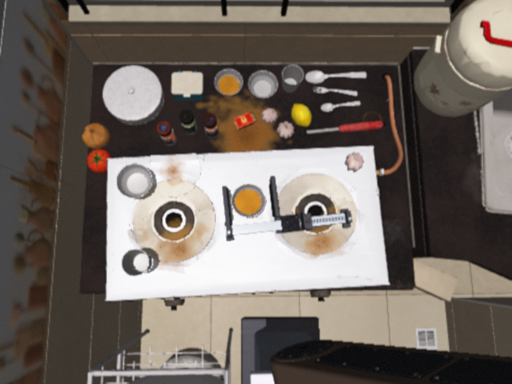

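Run:
```python
import cv2,numpy as np
p=np.load("top_p.npy")[:,:,::-1]
cv2.imwrite("pics/topc.png",cv2.resize(p[165:255,210:370],None,fx=5,fy=5,interpolation=cv2.INTER_CUBIC))
p=np.load("scene_p.npy")[:,:,::-1]
cv2.imwrite("pics/scenec.png",cv2.resize(p[160:240,215:350],None,fx=5.9,fy=5.9,interpolation=cv2.INTER_CUBIC))
```

```text
(no output)
```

View pics/topc.png

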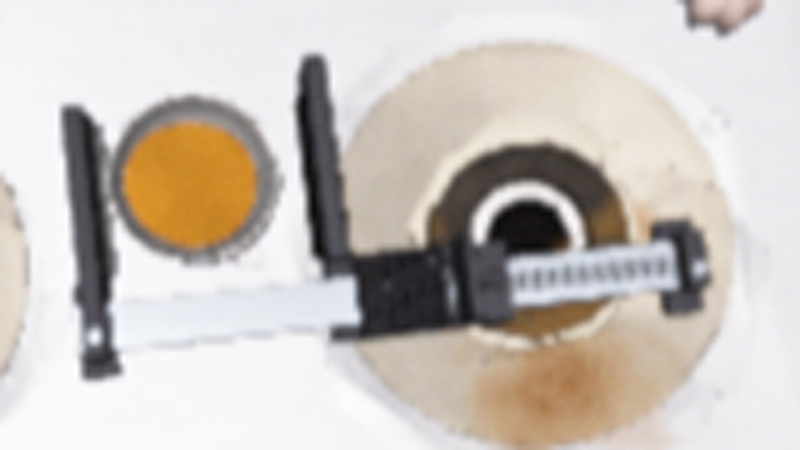

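View pics/scenec.png

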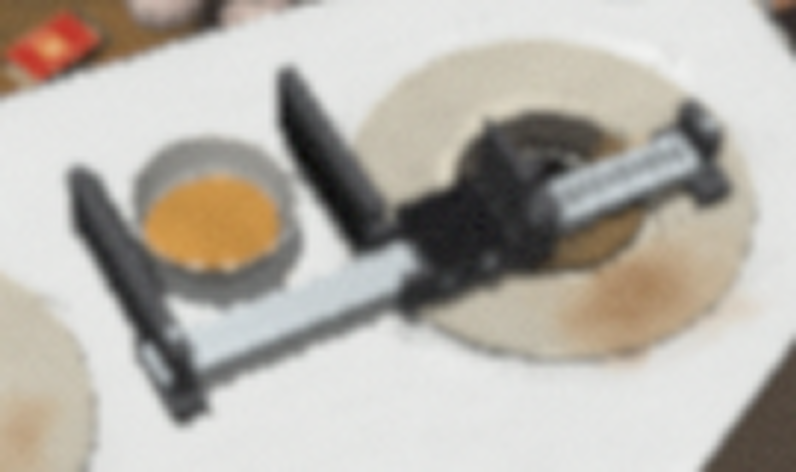

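```bash
cat > h.py <<'E'
import numpy as np,cv2
from cell import env
def cloud(n,d):
    c=env.camera_params(n); v,u=np.mgrid[0:384,0:512]
    P=np.stack([(u-c['cx'])/c['fx']*d,(v-c['cy'])/c['fy']*d,d],-1)
    return (P-c['t'])@c['R']
def px(n,u,v,z):
    c=env.camera_params(n); r=c['R'].T@np.array([(u-c['cx'])/c['fx'],(v-c['cy'])/c['fy'],1]); o=-c['R'].T@c['t']
    return o+r*(z-o[2])/r[2]
E
python3 - <<'E'
from h import *
W={n:cloud(n,np.load(n+"_d.npy")) for n in("top","scene")}
T=W["top"]
for v in (190,226,245): print(T[v,215].round(1),T[v,260].round(1))
# bar: top pixels bright; crop-> px
f=lambda x,y:(210+(x+.5)/5-.5,165+(y+.5)/5-.5)
for nm,x,y,z in [("barL",110,322,27),("barR_atjaw",355,303,27),("bar teeth L",515,282,27),("bar teeth R",670,265,27),("fixjaw base",97,335,50),("stop",688,265,46),("tabtop c",490,282,86),("pad NL",365,255,48),("pad SL",362,335,48),("tabtop TL",462,243,86),("tabtop BL",475,322,86),("tabtop TR",505,243,86),("tabtop BR",512,315,86),("bowl",190,180,38)]:
    u,v=f(x,y); print(nm,px("top",u,v,z).round(1),"depth",T[int(round(v)),int(round(u))].round(1))
for v in range(205,236,2): print(v,' '.join('%3d'%T[v,u,2] for u in range(270,356,2)))
E
```

```text
[605.3 246.4  -3.8] [597.7 129.2  31.9]
[510.  246.   -4.9] [506.4 130.1  22.3]
[460.6 245.5  -1.7] [459.7 129.5  -2.7]
barL [498.9 202.1  27. ] depth [499.2 201.2  23.7]
barR_atjaw [507.6  78.1  27. ] depth [508.3  76.8  24.7]
bar teeth L [517.7  -3.7  27. ] depth [517.7  -4.8  26.4]
bar teeth R [525.8 -83.4  27. ] depth [525.  -85.   24.8]
fixjaw base [490.5 208.1  50. ] depth [489.7 208.2  47.3]
stop [523.5 -87.2  46. ] depth [522.9 -87.7  42.3]
tabtop c [511.3  19.7  86. ] depth [514.1  14.1  60.3]
pad NL [529.4  74.8  48. ] depth [528.7  73.6  45.9]
pad SL [489.6  77.3  48. ] depth [489.6  75.9  35.7]
tabtop TL [530.1  32.5  86. ] depth [531.   31.9  82.8]
tabtop BL [492.2  27.6  86. ] depth [492.5  26.1  82.7]
tabtop TR [530.   11.8  86. ] depth [541.1  -4.6   5. ]
tabtop BR [495.4   9.8  86. ] depth [498.5   1.4  42.1]
bowl [569.4 161.3  38. ] depth [571.4 159.9  19.9]
205   1  42  49  49  45  -3  -6  -5  -3  -7  -4  -5  -7  -9   1   2   6   2   0  -8  -7  -8   2   3  -3  -9  -9   0   0   3   5   3 -10  -2  -4  -6  -3  -2   0  -1   1   0   3
207  -1  44  46  49  46  -4  -3  -8
[... 1904 characters left out ...]
  22  26  21  24  22  22  43  42  46  46  46  45  46  45  43  41  52  74  81  44  38   3   2   5   2   2   2   5   3  -4  -5  -7  -4  -7  -1  -2  -1  -1  -2   1   0   1   1
231  15  -1  -6  23  34  35  39  44  42  47  42  43  44  41  18  11  -8  -5  -8  -1   0   1   3   0   3   2   1  -7  -7  -6  -5  -2  -2  -3  -5  -2  -1  -3  -2   1   1   0  -3
233  -5   0  -3  17  25  22   8   1  25  -2   0   0  -4  -4  -4  -6 989  -4  -5  -8  -6  -6  -9  -2  -7  -6  -4  -3  -3  -3  -3  -2  -3  -2  -3  -1  -4  -2   0   4   1   0  -5
235  -3  -4  -5  -2  -5  -7   1   0   0  -5   2  -1   0   0  -6  -2   0  -4  -5  -6  -6  -5  -2  -2  -2  -1  -3  -3  -4   1  -2  -1  -2   0   0  -1  -2  -1  -2   1   3  -7  -1
```

Run:
```python
from h import *
for n in("top","scene"):
    d=np.load(n+"_d.npy");W=cloud(n,d)
    M=(W[...,0]>470)&(W[...,0]<560)&(W[...,1]<195)&(W[...,1]>-80)
    Z=W[...,2]
    v,u=np.where(M&(Z>17)&(Z<30)); p=np.array([px(n,a,b,27) for a,b in zip(u,v)])
    # robust line
    k=np.ones(len(p),bool)
    for _ in range(20):
        c=np.polyfit(p[k,1],p[k,0],1); r=p[:,0]-np.polyval(c,p[:,1]); k=abs(r)<14
    a=np.arctan2(-c[0]*-1*-1,-1) ; ex=np.array([-c[0],-1]);ex/=np.linalg.norm(ex);ey=np.array([-ex[1],ex[0]])
    print(n,"line x=%.1f + %.4f y"%(c[1],c[0]),"ex",ex.round(4),"ey",ey.round(4),k.sum(), "rms",r[k].std())
    O=np.array([c[1],0.])
    for nm,lo,hi,h in(("tab",76,95,86),("pad",40,53,48),):
        v,u=np.where((W[...,0]>470)&(W[...,0]<545)&(W[...,1]<90)&(W[...,1]>-10)&(Z>lo)&(Z<hi)); q=np.array([px(n,x,y,h)[:2] for x,y in zip(u,v)])-O
        a,b=q@ex,q@ey
        print(nm,len(q),"along",np.percentile(a,[0,2,10,50,90,98,100]).round(1),"across",np.percentile(b,[0,2,10,50,90,98,100]).round(1))
    # ends
    for nm,lo,hi,h,y0,y1 in(("fix",38,56,50,180,225),("stop",36,55,46,-110,-65)):
        v,u=np.where((W[...,0]>470)&(W[...,0]<545)&(W[...,1]<y1)&(W[...,1]>y0)&(Z>lo)&(Z<hi)); q=np.array([px(n,x,y,h)[:2] for x,y in zip(u,v)])-O
        a,b=q@ex,q@ey
        print(nm,len(q),np.percentile(a,[0,10,50,90,100]).round(1),np.percentile(b,[0,10,50,90,100]).round(1))
```

```text
top line x=516.1 + -0.1025 y ex [ 0.1019 -0.9948] ey [0.9948 0.1019] 742 rms 7.02885666964428
tab 55 along [-31.8 -31.7 -30.9 -28.1 -25.4 -24.7 -24.6] across [-21.3 -20.9 -16.5   0.2  17.3  20.1  22.2]
pad 416 along [-87.4 -84.5 -76.8 -51.9 -11.3  -4.9  -3. ] across [-20.8 -19.7 -16.5   1.2  18.4  30.1  36.3]
fix 154 [-217.  -215.6 -210.3 -204.4 -201.2] [-17.7 -10.3  21.   45.   50.4]
stop 62 [83.9 85.9 91.  96.  97.6] [-15.2 -11.1  -0.2  11.8  14.9]
scene line x=515.5 + -0.1022 y ex [ 0.1016 -0.9948] ey [0.9948 0.1016] 468 rms 7.821618315119509
tab 41 along [-35.1 -34.6 -33.2 -29.8 -26.  -25.2 -24.9] across [-23.8 -22.8 -18.2   0.3  18.4  22.1  23.7]
pad 259 along [-90.2 -85.6 -77.8 -52.2 -18.   -5.8  -3.9] across [-22.5 -20.5 -17.5  -1.3  18.9  25.6  35.9]
fix 112 [-220.4 -218.5 -212.5 -206.4 -184.1] [-21.7 -12.4  17.8  43.8  52.2]
stop 43 [81.4 83.1 89.  95.4 97.3] [-15.8 -12.3   0.1  12.7  16.3]
```

{"fn": "play_rows", "kwargs": {
  "hand": 0,
  "targets": [
    {"linear": [36, -36, 0], "turn": 0.02},
    {"linear": [72, -72, 0], "turn": 0.04},
    {"linear": [108, -108, 0], "turn": 0.06},
    {"linear": [144, -144, 0], "turn": 0.08},
    {"linear": [180, -180, 0], "turn": 0.1},
    {"linear": [216, -216, 10], "turn": 0.12},
    {"linear": [252, -252, 15], "turn": 0.14},
    {"linear": [288, -288, 20], "turn": 0.16},
    {"linear": [324, -324, 30], "turn": 0.18},
    {"linear": [360, -364, 35], "turn": 0.2},
    {"linear": [396, -400, 40], "turn": 0.22},
    {"linear": [432, -436, 45], "turn": 0.227},
    {"linear": [468, -472, 55], "turn": 0.227},
    {"linear": [490, -494, 65], "turn": 0.227},
    {"linear": [499, -504, 75], "turn": 0.227},
    {"linear": [499, -504, 75], "turn": 0.227},
    {"linear": [499, -504, 75], "turn": 0.227}
  ]
}}

```text
t: 2.22
eef_pos: [511.1, 45.7, 217.4]
tcp_rot: [3.141, 0.0, 0.101]
ft_force: [-1.6, 0.4, 0.7]
opening: 0.005
```

Run:
```python
from h import *
for n,(a,b,c,e) in {"scene":(120,250,200,360)}.items():
    p,d=env.read_camera(n); cv2.imwrite(f"pics/{n}1.png",cv2.resize(p[a:b,c:e,::-1],None,fx=4.5,fy=4.5,interpolation=cv2.INTER_CUBIC))
s=env.state();print(s['eef_pos'],s['ft_force'],s['tcp_rot'])
```

```text
[511.14779256  45.60819506 217.55152507] [ 0.17319781 -0.53491269 -0.21494533] [ 3.14134122e+00 -2.18188848e-04  1.00673893e-01]
```

View pics/scene1.png

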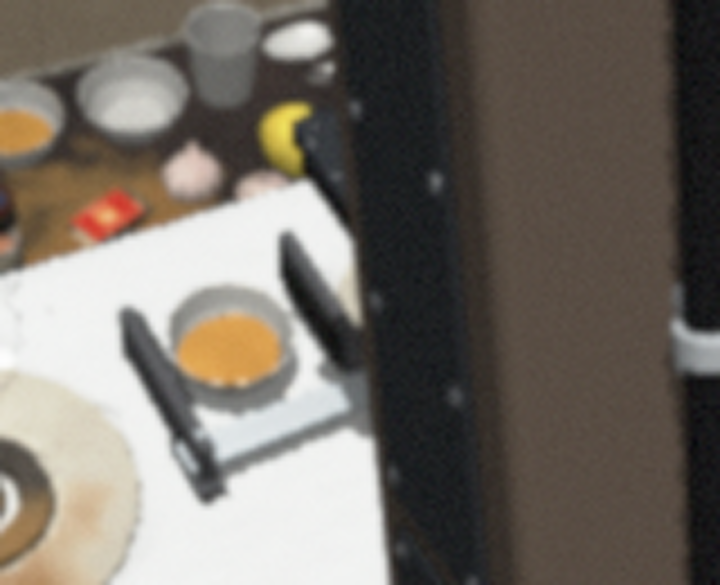

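{"fn": "play_rows", "kwargs": {
  "targets": [
    {"linear": [0, -4, 20], "turn": 0},
    {"linear": [0, -4, 45], "turn": 0},
    {"linear": [0, -4, 65], "turn": 0},
    {"linear": [0, -4, 80], "turn": 0},
    {"linear": [0, -4, 86], "turn": 0},
    {"linear": [0, -4, 86], "turn": 0},
    {"linear": [0, -4, 86], "turn": 0}
  ]
}}

```text
t: 3.15
eef_pos: [511.2, 50.5, 131.8]
tcp_rot: [3.141, -0.001, 0.102]
ft_force: [0.6, 0.6, -0.7]
opening: 0.004
```

{"fn": "play_rows", "kwargs": {
  "targets": [
    {"linear": [0, 0, 2], "turn": 0},
    {"linear": [0, 0, 4], "turn": 0},
    {"linear": [0, 0, 6], "turn": 0},
    {"linear": [0, 0, 8], "turn": 0},
    {"linear": [0, 0, 8], "turn": 0},
    {"linear": [0, 0, 8], "turn": 0}
  ]
}}

```text
t: 3.9
eef_pos: [511.0, 50.6, 123.3]
tcp_rot: [3.141, -0.0, 0.102]
ft_force: [-0.3, 0.4, 3.4]
opening: 0.004
```

{"fn": "play_rows", "kwargs": {
  "targets": [
    {"linear": [0, 0, 1.5], "turn": 0},
    {"linear": [0, 0, 3], "turn": 0},
    {"linear": [0, 0, 4.5], "turn": 0},
    {"linear": [0, 0, 4.5], "turn": 0},
    {"linear": [0, 0, 4.5], "turn": 0}
  ]
}}

```text
t: 4.53
eef_pos: [511.0, 50.6, 118.7]
tcp_rot: [3.142, -0.0, 0.102]
ft_force: [-1.6, 1.2, 5.8]
opening: 0.006
```

Run:
```python
from h import *
env.read_camera("top"); 
s=env.state();print(s['eef_pos'],s['ft_force'],s['moment'],s['t'])
```

```text
[511.00804106  50.57680586 118.7383007 ] [-1.05215404 -0.01277844  5.74233839] [ 0.10650422  0.24847238 -0.00329989] 4.575
```

{"fn": "play_rows", "kwargs": {
  "targets": [
    {"linear": [0, 1.5, 0], "turn": 0},
    {"linear": [0, 3, 0], "turn": 0},
    {"linear": [0, 4.5, 0], "turn": 0},
    {"linear": [0, 6, 0], "turn": 0},
    {"linear": [0, 8, 0], "turn": 0},
    {"linear": [0, 10, 0], "turn": 0},
    {"linear": [0, 12, 0], "turn": 0},
    {"linear": [0, 14, 0], "turn": 0},
    {"linear": [0, 16, 0], "turn": 0},
    {"linear": [0, 18, 0], "turn": 0},
    {"linear": [0, 20, 0], "turn": 0}
  ]
}}

```text
t: 5.95
eef_pos: [513.0, 30.8, 118.7]
tcp_rot: [-3.141, -0.0, 0.102]
ft_force: [-0.9, 2.6, 5.9]
opening: 0.003
```

{"fn": "play_rows", "kwargs": {
  "targets": [
    {"linear": [0, 3, 0], "turn": 0},
    {"linear": [0, 6, 0], "turn": 0},
    {"linear": [0, 9, 0], "turn": 0},
    {"linear": [0, 12, 0], "turn": 0},
    {"linear": [0, 15, 0], "turn": 0},
    {"linear": [0, 18, 0], "turn": 0},
    {"linear": [0, 21, 0], "turn": 0},
    {"linear": [0, 24, 0], "turn": 0},
    {"linear": [0, 27, 0], "turn": 0},
    {"linear": [0, 30, 0], "turn": 0},
    {"linear": [0, 33, 0], "turn": 0},
    {"linear": [0, 36, 0], "turn": 0},
    {"linear": [0, 39, 0], "turn": 0},
    {"linear": [0, 42, 0], "turn": 0},
    {"linear": [0, 45, 0], "turn": 0},
    {"linear": [0, 48, 0], "turn": 0},
    {"linear": [0, 51, 0], "turn": 0},
    {"linear": [0, 54, 0], "turn": 0}
  ]
}}

```text
t: 8.2
eef_pos: [518.5, -23.0, 118.8]
tcp_rot: [-3.141, -0.0, 0.102]
ft_force: [-0.4, 2.3, 6.4]
opening: 0.003
```

Run:
```python
from h import *
p,d=env.read_camera("top"); np.save("d2.npy",d); cv2.imwrite("pics/top2.png",cv2.resize(p[150:260,200:370,::-1],None,fx=4.5,fy=4.5,interpolation=cv2.INTER_CUBIC))
s=env.state();print(s['eef_pos'],s['ft_force'],s['t'])
```

```text
[518.54315097 -23.2515429  118.72776174] [-1.17213298  1.71974957  5.1884341 ] 8.25
```

View pics/top2.png

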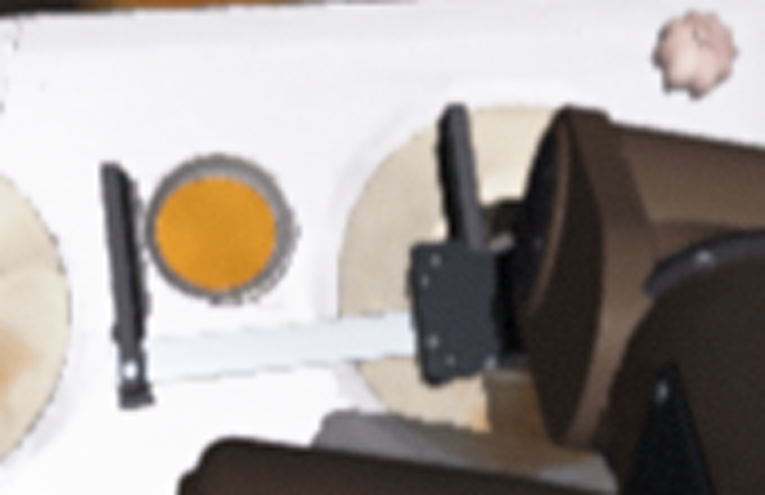

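The jaw arm has moved from about column 272 to 301 in the top view, with its tip now at crop pixel (455,110). The bowl at (215,228) hasn't moved. I'll continue slowly to the stop.

{"fn": "play_rows", "kwargs": {
  "targets": [
    {"linear": [0, 2, 0], "turn": 0},
    {"linear": [0, 4, 0], "turn": 0},
    {"linear": [0, 6, 0], "turn": 0},
    {"linear": [0, 8, 0], "turn": 0},
    {"linear": [0, 10, 0], "turn": 0},
    {"linear": [0, 12, 0], "turn": 0},
    {"linear": [0, 14, 0], "turn": 0},
    {"linear": [0, 15, 0], "turn": 0},
    {"linear": [0, 16, 0], "turn": 0}
  ]
}}

```text
t: 9.38
eef_pos: [520.2, -38.6, 118.8]
tcp_rot: [-3.141, -0.0, 0.102]
ft_force: [0.5, 5.3, 5.3]
opening: 0.006
```

{"fn": "play_rows", "kwargs": {
  "targets": [
    {"linear": [0, 0.7, 0], "turn": 0},
    {"linear": [0, 1.4, 0], "turn": 0},
    {"linear": [0, 2.1, 0], "turn": 0},
    {"linear": [0, 2.8, 0], "turn": 0}
  ]
}}

```text
t: 9.88
eef_pos: [520.5, -41.4, 118.8]
tcp_rot: [-3.141, -0.0, 0.102]
ft_force: [0.5, 5.0, 5.3]
opening: 0.004
```

{"fn": "play_rows", "kwargs": {
  "targets": [
    {"linear": [0, 0.7, 0], "turn": 0},
    {"linear": [0, 1.4, 0], "turn": 0},
    {"linear": [0, 2.1, 0], "turn": 0},
    {"linear": [0, 2.8, 0], "turn": 0}
  ]
}}

```text
t: 10.38
eef_pos: [520.8, -44.2, 118.8]
tcp_rot: [-3.141, -0.0, 0.102]
ft_force: [-1.4, 4.0, 4.7]
opening: 0.002
```

{"fn": "play_rows", "kwargs": {
  "targets": [
    {"linear": [0, 0.7, 0], "turn": 0},
    {"linear": [0, 1.4, 0], "turn": 0},
    {"linear": [0, 2.1, 0], "turn": 0},
    {"linear": [0, 2.8, 0], "turn": 0}
  ]
}}

```text
t: 10.88
eef_pos: [520.9, -45.7, 118.7]
tcp_rot: [-3.14, 0.0, 0.101]
ft_force: [1.8, 23.3, 6.3]
opening: 0.005
```

{"fn": "play_rows", "kwargs": {
  "targets": [
    {"linear": [0, -0.5, 0], "turn": 0},
    {"linear": [0, -1, 0], "turn": 0},
    {"linear": [0, -1, 0], "turn": 0}
  ]
}}

```text
t: 11.25
eef_pos: [520.9, -45.5, 118.7]
tcp_rot: [-3.141, -0.0, 0.102]
ft_force: [0.3, 8.9, 6.0]
opening: 0.004
```

{"fn": "play_rows", "kwargs": {
  "targets": [
    {"linear": [0, 0, -2], "turn": 0},
    {"linear": [0, 0, -4], "turn": 0},
    {"linear": [0, 0, -6], "turn": 0},
    {"linear": [0, 0, -9], "turn": 0},
    {"linear": [0, 0, -12], "turn": 0},
    {"linear": [0, -3, -16], "turn": 0},
    {"linear": [0, -3, -30], "turn": 0},
    {"linear": [0, -3, -50], "turn": 0},
    {"linear": [0, -3, -80], "turn": 0},
    {"linear": [0, -3, -120], "turn": 0},
    {"linear": [0, -3, -120], "turn": 0}
  ]
}}

```text
t: 12.62
eef_pos: [521.3, -43.5, 242.1]
tcp_rot: [3.14, -0.006, 0.102]
ft_force: [-0.6, -0.4, -0.8]
opening: 0.005
```

{"fn": "play_rows", "kwargs": {
  "targets": [
    {"linear": [-20, 39, -20], "turn": 0},
    {"linear": [-40, 78, -30], "turn": 0},
    {"linear": [-60, 117, -30], "turn": 0},
    {"linear": [-80, 156, -30], "turn": 0},
    {"linear": [-100, 195, -30], "turn": 0},
    {"linear": [-120, 234, -30], "turn": 0},
    {"linear": [-140, 273, -30], "turn": 0},
    {"linear": [-160, 312, -30], "turn": 0},
    {"linear": [-180, 350, -30], "turn": 0},
    {"linear": [-180, 350, -30], "turn": 0},
    {"linear": [-180, 350, -30], "turn": 0}
  ]
}}

```text
t: 14.0
eef_pos: [376.9, -409.2, 268.4]
tcp_rot: [-3.141, 0.0, 0.101]
ft_force: [0.5, 1.3, 0.3]
opening: 0.002
```

Run:
```python
from h import *
for n,(a,b,c,e) in {"top":(150,260,200,370)}.items():
    p,d=env.read_camera(n); np.save("d3.npy",d); cv2.imwrite(f"pics/{n}3.png",cv2.resize(p[a:b,c:e,::-1],None,fx=4.5,fy=4.5,interpolation=cv2.INTER_CUBIC)); cv2.imwrite("pics/full3.png",p[:,:,::-1])
ex=np.array([.102,-.9948]);ey=np.array([.9948,.102]);O=np.array([516.1,0])
W=cloud(n,d);Z=W[...,2]
for nm,lo,hi,h in(("tab",76,95,86),("pad",38,53,48)):
    v,u=np.where((W[...,0]>470)&(W[...,0]<560)&(W[...,1]<40)&(W[...,1]>-110)&(Z>lo)&(Z<hi)); q=np.array([px(n,x,y,h)[:2] for x,y in zip(u,v)])-O
    a,b=q@ex,q@ey; print(nm,len(a),np.percentile(a,[2,50,98]).round(1),np.percentile(b,[2,50,98]).round(1))
    if nm=="pad":
        m=(a>12)&(a<48)&(abs(b)<16); print("pad z med",np.median(Z[v,u][m]),m.sum())
d0=np.load("top_d.npy");W0=cloud(n,d0);Z0=W0[...,2];q=(W0[...,:2]-O);m=(q@ex>-76)&(q@ex<-40)&(abs(q@ey)<16)&(Z0>35)&(Z0<55);print("pad z before",np.median(Z0[m]))
```

```text
tab 58 [54.1 58.  61.7] [-20.5  -0.6  19.8]
pad 520 [-7.9 35.  94.6] [-19.4   3.1  39.8]
pad z med 46.94339011008592 184
pad z before 45.38409248571135
```

View pics/top3.png

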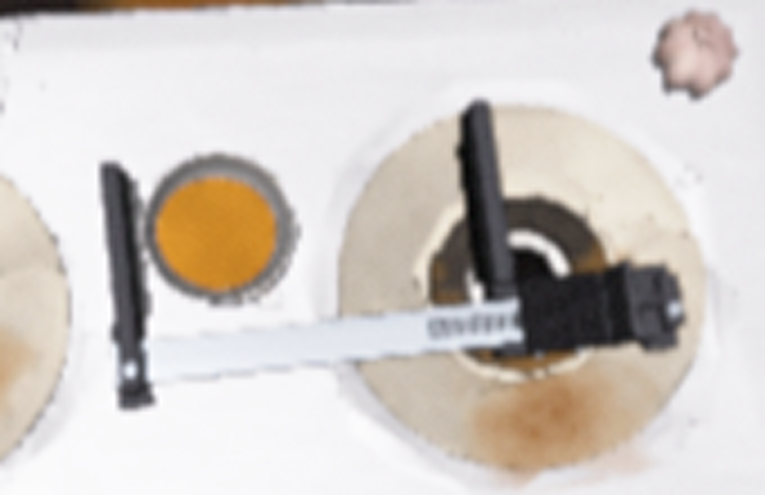

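View pics/full3.png

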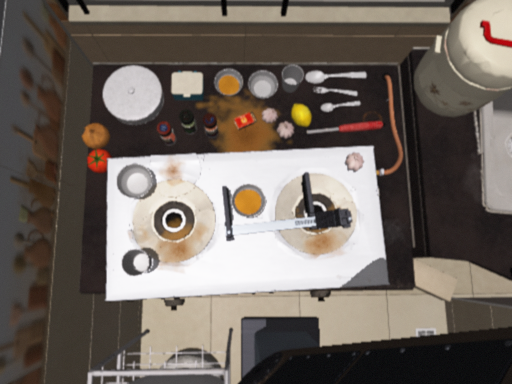

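The top view shows the carriage against the end stop (crop about (640,305)), with no bar visible between them. The pad is up, and the bowl, tumbler, small bowl and garlic are where they were.

```bash
python3 -c "
from cell import env
s=env.state();print(s['t'],s['ft_force']);print(env.job_done())"
```

```text
14.05 [ 0.30263337 -0.41399764 -0.49268259]
the job is handed in; nothing more can be done
None
```

The clamp is open: I pressed the release pad down about 7 mm (5–6 N) with the closed fingertips. With the pad held down, I pushed the tab along the bar until the jaw hit the end stop. I then eased off, lifted straight up so the pad sprang back, and moved the arm clear. The job was handed in at 14 s of the 32 s allowed.

**Jaw:** the tab moved about 86 mm. The push took 2–5 N along the way and rose to 23 N at the stop. The final top view shows no gap between the carriage and the end stop.

**Pad:** its measured top is about 47 mm above the stove, against 45 mm before I pressed it. The two agree within the depth camera's noise of about 3 mm, so the pad is up.

**Other things:** the bowl, tumbler, small bowl and garlic look unmoved in the top view. After I backed the arm away, the force reading was about zero.

The arm blocked the scene camera during the approach, so I judged contact with the pad and tab by force. No check failed or disagreed.

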